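# Peel the stuck blue tray off the nest and hold it over the pan

## Task

The blue tray is stuck fast on the stack of full black trays: take it by its yellow corner grip and peel it off, raising that corner first while the diagonally opposite corner still rests on the stack, then lift it clear. Leave the black stack standing in its place and the things around undisturbed. Finish still holding the blue tray, level and still, centred above the steel pan and about 20 cm above the bench, ready for parts to be counted into it; do not put it down or let go.

Things in the scene. Friction and masses are not known exactly. Their poses are not given: they have to be found in the camera images.
- tray: open blue formed tray, 160 (x) x 116 (y) x 40 mm high, about 0.12 kg. Origin: centre of its underside; z up, x along its length. Upright walls 10 mm thick; the well inside is 140 x 96 mm, its floor 16 mm above the underside. Below the floor the walls go on as a 12 mm skirt over the stack's plug. At the start it is square on the stack, underside 48 mm above the bench
- tray_grip (a point): middle of the tray's yellow corner grip, at tray (46, 53, 40) mm: rim height, mid-wall. The grip is a raised part of the +y long wall near its +x end, 44 mm long (tray x), 10 mm thick (tray y), its top 12 mm above this point. One finger goes into the well (floor 24 mm below this point), one outside the tray
- tray_heel (a point): corner of the blue tray diagonally opposite the grip, at its underside, tray (-80, -58, 0) mm. Turning the tray by about 0.15 rad about its lower end edge (along y at x = -80 mm) frees the grip end first, with about 8 to 15 N at the grip; this end then comes off with a further lift
- stack: stack of full black trays, 160 (x) x 116 (y) mm, 48 mm high to the shoulder under the blue tray, plus a 134 x 86 x 10 mm plug; 2.6 kg, loose on the bench. Origin: centre of underside, axes parallel with the tray's. Four sprung snaps at x +-55 mm on the plug's long sides each hold the skirt with 4 to 6 N until it has risen 10 mm there; pulled straight up, all hold at once
- pan: shallow grey steel pan, 262 x 270 x 14 mm, fixed on the bench. Origin: centre of its underside, z up
- eraser: blue and white eraser, 23 x 49 x 13 mm, a bystander at the back. Origin: centre of its underside
- tape_roll: green tape roll lying flat, 98 mm across, 27 mm high, a bystander. Origin: centre of its underside
- gauge: grey steel gauge block, 32 x 60 x 14 mm, a bystander. Origin: centre of its underside

How it is judged:
On the way:
1. the yellow corner is raised at least 12 mm while the opposite corner is less than 5 mm off the stack (z of tray_grip in the frame of stack above 0.1 m and z of tray_heel in the frame of stack below 0.053 m and contact force between the fingers and tray above 1 N), for 0.1 s.
At the end, for the whole second after the job is handed in: The blue tray is held by the fingers alone, still, upright and level within 15 degrees, its underside 14 to 28 cm above the bench and its centre within 6 cm of the pan's centre seen from above; the black stack stands flat on the bench within 4 cm of where it was (horizontal distance between tray and pan below 0.06 m and height (world z) of tray between 0.14 and 0.28 m and angle between tray's own z axis and vertical below 0.26 rad and linear speed of tray below 0.03 m/s and angular speed of tray below 0.3 rad/s and contact force between the fingers and tray above 1 N and contact force between tray and stack below 0.1 N and contact force between tray and pan below 0.1 N and distance of stack from where it was at the start of the episode below 0.04 m and angle between stack's own z axis and vertical below 0.05 rad); the arm keeps its last pose, push and grip.
It fails at once if the black stack is lifted off the bench, tipped, or shoved more than 5 cm (height (world z) of stack above 0.01 m or angle between stack's own z axis and vertical above 0.15 rad or distance of stack from where it was at the start of the episode above 0.05 m).
It fails at once if the eraser is moved more than 3 cm (distance of eraser from where it was at the start of the episode above 0.03 m).
It fails at once if the green tape roll is moved more than 3 cm (distance of tape_roll from where it was at the start of the episode above 0.03 m).
It fails at once if the gauge block is moved more than 3 cm (distance of gauge from where it was at the start of the episode above 0.03 m).
It also fails if it takes over 45 s, if anything falls off the work surface, if the arm or the gripper's body presses on something with over 40 N, if the wrist force passes 120 N, or if a joint passes its speed limit or range.

## Robot

A 6-joint arm with a two-finger parallel gripper is mounted at the origin on the work surface; the furniture and walls round the work are solid. World frame = base frame: x ahead of the robot, y to its left, z up, the work surface at z = 0. Lengths are in m, angles in rad, forces in N, time in s.
With the tool pointing down it reaches from about 0.3 to 0.775 m from the base axis. Payload 14.6 kg.
Tool frame: the origin (TCP) lies at the very end of the fingers, on their centre line; the grasp point (between the pads) lies 19 mm behind it; y points along the fingers, x is the direction in which the jaws open and shut, and the axes are right-handed (so a half turn about y gives the same grasp; the last joint's range is limited). The gripper opens to 94 mm and grips with 3 to 60 N. Pads are 16 mm wide; open, the fingers measure 119 mm over their backs; the gripper's body (75 mm by 177 mm) begins 78 mm behind the grasp point.
Start: joints at [1.087, 0.3, 1.521, -0, 1.321, -0.067], TCP at [0.223, 0.503, 0.167] pointing down, gripper open.
Joint ranges: [-3.03, 3.03], [-0.79, 2.21], [0.23, 2.52], [-1.04, 4.18], [0, 3.07], [-2.55, 2.55]. Speed limits (rad/s): [2.22, 2.22, 2.57, 3.14, 3.14, 3.14].

## Interface

Orientations are given as [roll, pitch, yaw] about the fixed x, y, z axes, in that order (R = Rz(yaw) Ry(pitch) Rx(roll)).
In Python, from station import * gives the robot as it stands.
- The arm moves only by the tool send_rows, never from a script. Its argument "series" is text: rows parted by semicolons, each of 7 numbers parted by spaces: the turn, a rotation vector about the tool's x, y, z in units of 5 degrees (1.0 is 5 degrees), then the shift along the tool's x, y, z in cm, then the opening, from -1 (shut) to 1 (fully open). A call has exactly 10 rows; each row is the pose to reach, as a shift and turn from the pose commanded when the call began, along the tool's axes at that moment; what a row does not reach only later rows make up. A row lasts 1/12 s, in which the tool goes at most 41.7 mm and 7.16 degrees, less where a joint would pass 70% of its speed; a pose out of reach is approached as far as the arm can. A call with a gripper value outside its range is refused whole. The fingers move at their own pace and stop on an object; "newtons" is the grip in N (left out, the last holds). Time passes only in rows, so rows that repeat a pose let the fingers close, or fill a call up. It gives the time, the measured TCP pose, the force and the opening at its end, in the units of the state.
- get_obs(): the state, without advancing time (a new reading comes with each control period).
- camera(name): name is "side" or "top"; returns the picture (384x512x3 uint8, red, green, blue); there is no depth.
- camera_info(name): a dict with "K" (3x3 intrinsics, pixels), "R" (3x3) and "t" (3): a world point X has camera coordinates R X + t. Camera axes: x right, y down, z forward; pixel columns grow to the right and rows downward; lengths in m; the calibration is good to about 2 mm. A picture is of the moment at which its call begins. camera_info takes no time and is no camera call.
- hand_in(): hands the job in, once; it reports no verdict.
The state is a dict: "time_s": time; "qpos": joint angles; "joint_vel": joint speeds; "tau": joint torques, N m; "ee_pos": TCP position; "eef_rot": TCP orientation; "force": force on the tool from outside, world axes, zero at the start; "moment": the same for the moment, N m; "grip_width": finger opening in m.
Only numpy, scipy, OpenCV 4.12 (cv2) and the standard library are available. Lean on these libraries where they do the work, as an engineer would, in place of code of your own. Each camera call takes 0.05 s, during which the arm holds its last target. There are 200 camera calls.

## Working session

There is one attempt and no reset: what is moved stays moved. The work goes in short steps, Python scripts to look and compute and a tool call to move; the robot and the scene stay as the last step left them, time stands still between calls to the robot, and variables do not carry over. Pictures are saved under pics/ and viewed, on a budget of 10 in all, crops included, one or two more only if the job needs it, and the job is handed in when it is done.

Besides the shell and the picture viewer there is one more tool, called after "Request:" in YAML: its name, and indented under it one key for each argument. send_rows: Moves the arm, as the interface text tells. Its arguments: {"type":"object","properties":{"series":{"type":"string"},"newtons":{"type":"number"}},"required":["series"]}

```bash
mkdir -p pics; ls; python3 - <<'E'
from station import *
import cv2,numpy as np
o=get_obs();print({k:np.round(v,3) for k,v in o.items()})
for n in("top","side"):
    im=camera(n);cv2.imwrite(f"pics/{n}0.png",im[:,:,::-1]);ci=camera_info(n);print(n,np.round(ci["K"],1).tolist(),np.round(ci["R"],3).tolist(),np.round(ci["t"],3))
E
```

```text
pics
{'time_s': np.float64(0.0), 'qpos': array([ 1.087,  0.3  ,  1.522,  0.   ,  1.321, -0.067]), 'joint_vel': array([-0.   ,  0.001, -0.   ,  0.   , -0.   ,  0.001]), 'tau': array([ 1.0000e-03, -5.3182e+01, -3.5272e+01,  7.1000e-02,  2.5000e-02,
       -0.0000e+00]), 'ee_pos': array([0.222, 0.503, 0.167]), 'eef_rot': array([-1.571e+00,  1.000e-03,  1.154e+00]), 'force': array([ 0.296, -0.314,  0.522]), 'moment': array([0.004, 0.03 , 0.064]), 'grip_width': np.float64(0.094)}
top [[379.4, 0.0, 257.3], [0.0, 379.4, 192.8], [0.0, 0.0, 1.0]] [[0.011, -1.0, 0.013], [-0.993, -0.012, -0.115], [0.115, -0.012, -0.993]] [0.025 0.523 0.931]
side [[448.1, 0.0, 255.0], [0.0, 448.1, 193.2], [0.0, 0.0, 1.0]] [[0.471, 0.882, 0.007], [0.411, -0.213, -0.886], [-0.781, 0.42, -0.463]] [-0.285 -0.11   1.735]
```

View pics/top0.png

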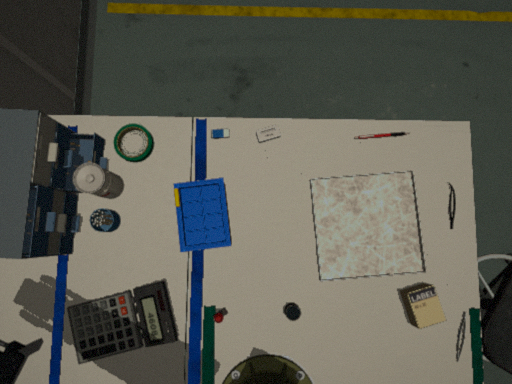

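View pics/side0.png

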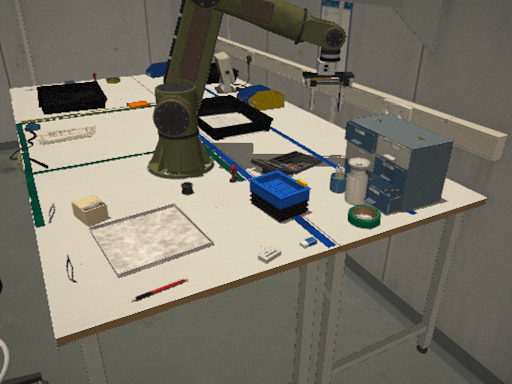

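The top view shows the blue tray at about (203,215), with its yellow grip at (178,198), so tray +x is roughly world +x. The pan is the mottled square at (368,225), and the eraser (220,133), gauge (268,134) and tape roll (133,142) are all further away. A can (95,180) and a cup (105,220) stand to the left. The side view agrees with this.

```bash
cat > h.py <<'E'
import cv2,numpy as np
from station import *
def cast(n,uv,z):
    c=camera_info(n);R,t,K=map(np.array,(c["R"],c["t"],c["K"]))
    C=-R.T@t;uv=np.atleast_2d(uv).astype(float)
    d=(R.T@np.linalg.inv(K)@np.c_[uv,np.ones(len(uv))].T).T
    return C+d*((z-C[2])/d[:,2])[:,None]
def blob(im,lo,hi,roi):
    x0,y0,x1,y1=roi
    hsv=cv2.cvtColor(im,cv2.COLOR_RGB2HSV);m=cv2.inRange(hsv,lo,hi)
    k=np.zeros_like(m);k[y0:y1,x0:x1]=m[y0:y1,x0:x1]
    cs,_=cv2.findContours(k,cv2.RETR_EXTERNAL,cv2.CHAIN_APPROX_NONE)
    return max(cs,key=cv2.contourArea)
def rect(n,c,z):
    w=cast(n,c[:,0,:],z)[:,:2]
    r=cv2.minAreaRect((w*1000).astype(np.float32));return r
E
python3 - <<'E'
from h import *
im=cv2.imread("pics/top0.png")[:,:,::-1].copy()
hsv=cv2.cvtColor(im,cv2.COLOR_RGB2HSV)
print("tray",hsv[215,203],hsv[244,210],"tape",hsv[140,201],hsv[265,196],"grip",hsv[198,178],"table",hsv[220,260],"pan",hsv[225,368])
m=((hsv[...,0]>100)&(hsv[...,0]<125)&(hsv[...,1]>150)&(hsv[...,2]>hsv[140,201][2]+15)).astype(np.uint8)*255
for nm,c,z in(("tray",blob(im,(100,150,int(hsv[140,201][2])+15),(125,255,255),(165,165,245,262)),.088),("grip",blob(im,(18,100,80),(35,255,255),(165,180,190,220)),.100)):
    print(nm,cv2.boundingRect(c),cv2.contourArea(c),rect("top",c,z),cv2.boxPoints(rect("top",c,z)).round().tolist())
p=cast("top",[[310,179],[411,171],[425,271],[320,280]],.014);print("pan",p.round(3).tolist(),p.mean(0),np.linalg.norm(np.roll(p,1,0)-p,axis=1))
for nm,uv,z in(("can",(90,178),.1),("can base",(110,185),0),("cup",(104,220),.05),("eraser",(220,133),.01),("tape",(133,142),.02)):print(nm,cast("top",uv,z).round(3))
cv2.imwrite("pics/crop0.png",cv2.resize(im[165:265,70:250],None,fx=4,fy=4,interpolation=cv2.INTER_CUBIC)[:,:,::-1])
E
```

```text
tray [107 232 131] [107 233 128] tape [110 227  91] [110 218  89] grip [ 24 255 140] table [ 21  39 151] pan [ 20  45 153]
tray (174, 178, 57, 74) 2923.5 ((463.68927001953125, 162.16966247558594), (163.57054138183594, 117.58301544189453), 7.700074195861816) [[375.0, 209.0], [391.0, 93.0], [553.0, 115.0], [537.0, 231.0]]
grip (174, 188, 6, 19) 58.5 ((502.42706298828125, 221.04800415039062), (42.947967529296875, 9.95488166809082), 7.639473915100098) [[480.0, 223.0], [482.0, 213.0], [524.0, 219.0], [523.0, 229.0]]
pan [[0.562, -0.105, 0.014], [0.587, -0.369, 0.014], [0.331, -0.395, 0.014], [0.306, -0.129, 0.014]] [ 0.44645404 -0.24966318  0.014     ] [0.25745981 0.26494886 0.25735108 0.26748433]
can [[0.545 0.424 0.1  ]]
can base [[0.542 0.415 0.   ]]
cup [[0.449 0.406 0.05 ]]
eraser [[0.682 0.131 0.01 ]]
tape [[0.652 0.354 0.02 ]]
```

View pics/crop0.png

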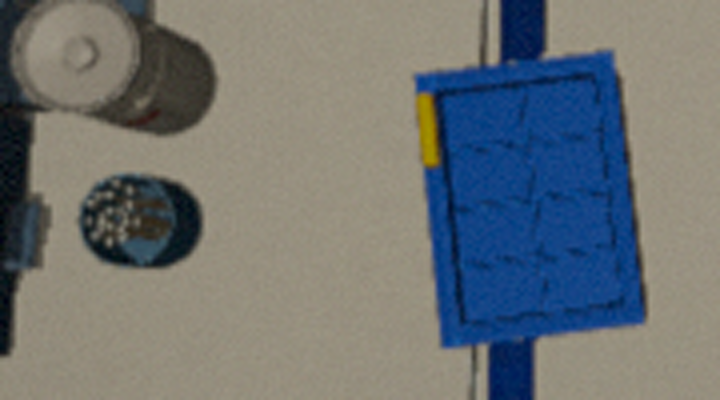

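Request:
send_rows:
  series: "0 -0.6 0 -1.4 0 -3.6 0.2;0 -1.3 0 -2.8 0 -7.3 0.2;0 -1.9 0 -4.3 0 -11 0.2;0 -2.5 0 -5.8 0 -14.8 0.2;0 -3.2 0 -7.2 0 -18.5 0.2;0 -3.8 0 -8.7 0 -22.2 0.2;0 -4.4 0 -10.1 0 -25.9 0.2;0 -5 0 -11.6 0 -29.6 0.2;0 -5.7 0 -13 0 -33.3 0.2;0 -6.3 0 -14.45 0 -37 0.2"
  newtons: 20

```text
time_s: 0.93
ee_pos: [0.5035, 0.2193, 0.1673]
eef_rot: [-1.57, 0.0, 1.707]
force: [0.6, 0.1, -0.9]
grip_width: 0.0566
```

Request:
send_rows:
  series: "0 0 0 0 1 0 0.2;0 0 0 0 2 0 0.2;0 0 0 0 3 0 0.2;0 0 0 0 4 0 0.2;0 0 0 0 4.5 0 0.2;0 0 0 0 4.5 0 0.2;0 0 0 0 4.5 0 0.2;0 0 0 0 4.5 0 0.2;0 0 0 0 4.5 0 0.2;0 0 0 0 4.5 0 0.2"

```text
time_s: 1.77
ee_pos: [0.5026, 0.2212, 0.1229]
eef_rot: [-1.572, -0.0, 1.704]
force: [-0.6, -0.0, -0.7]
grip_width: 0.0567
```

```bash
python3 - <<'E'
from h import *
a=camera("top");b=camera("side")
cv2.imwrite("pics/c1.png",np.hstack([cv2.resize(a[150:270,130:270],(467,400)),cv2.resize(b[130:240,220:335],(333,400))[:,:,::1]])[:,:,::-1])
o=get_obs();print(o["ee_pos"],o["eef_rot"])
E
```

```text
[0.50258018 0.22105945 0.12272513] [-1.57128703e+00 -1.13500686e-04  1.70378584e+00]
```

View pics/c1.png

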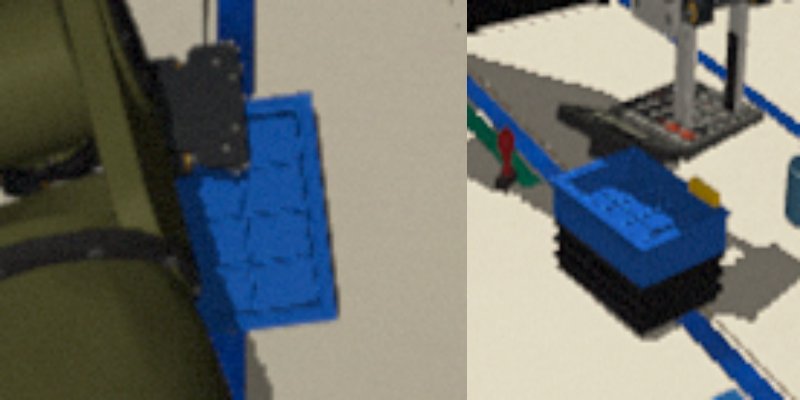

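The side crop shows the two fingers at (685,110) and (735,100), directly above the yellow grip at (705,190), one on each side of it. The TCP matches the target, so I'll descend and close.

Request:
send_rows:
  series: "0 0 0 0 1 0 0.2;0 0 0 0 2 0 0.2;0 0 0 0 3 0 0.2;0 0 0 0 4 0 0.2;0 0 0 0 4.6 0 0.2;0 0 0 0 5 0 0.2;0 0 0 0 5 0 0.2;0 0 0 0 5 0 -1;0 0 0 0 5 0 -1;0 0 0 0 5 0 -1"
  newtons: 50

```text
time_s: 2.7
ee_pos: [0.5027, 0.2211, 0.0729]
eef_rot: [-1.572, -0.0, 1.704]
force: [0.5, 0.8, 0.4]
grip_width: 0.0394
```

Request:
send_rows:
  series: "0 0 0 0 0 0 -1;0 0 0 0 0 0 -1;0 0 0 0 0 0 -1;0 0 0 0 0 0 -1;0 0 0 0 0 0 -1;0 0 0 0 0 0 -1;0 0 0 0 0 0 -1;0 0 0 0 0 0 -1;0 0 0 0 0 0 -1;0 0 0 0 0 0 -1"

```text
time_s: 3.53
ee_pos: [0.5025, 0.221, 0.0724]
eef_rot: [-1.571, 0.0, 1.704]
force: [-0.3, 0.2, -0.1]
grip_width: 0.0002
```

The width is 0.2 mm, so the fingers closed on nothing. I'll look before moving.

```bash
python3 - <<'E'
from h import *
a=camera("top");b=camera("side")
cv2.imwrite("pics/c2.png",np.hstack([cv2.resize(a[150:270,130:270],(350,300)),cv2.resize(b[130:230,230:330],(450,450),interpolation=cv2.INTER_CUBIC)[:300]])[:,:,::-1]) if 0 else cv2.imwrite("pics/c2.png",cv2.resize(b[130:230,230:350],(720,600),interpolation=cv2.INTER_CUBIC)[:,:,::-1])
print(get_obs()["grip_width"])
c=camera_info("side")
for p in((.5024,.221,.100),(.5025,.221,.0724),(.5025,.221,.17)):
    q=c["K"]@(np.array(c["R"])@p+c["t"]);u=q[:2]/q[2];print(u,(u-[230,130])*6)
E
```

```text
0.000406630915124781
[302.35963308 180.72876045] [434.15779848 304.37256268]
[301.88583904 188.67424214] [431.31503422 352.04545281]
[303.66590665 159.95185314] [441.9954399  179.71111884]
```

View pics/c2.png

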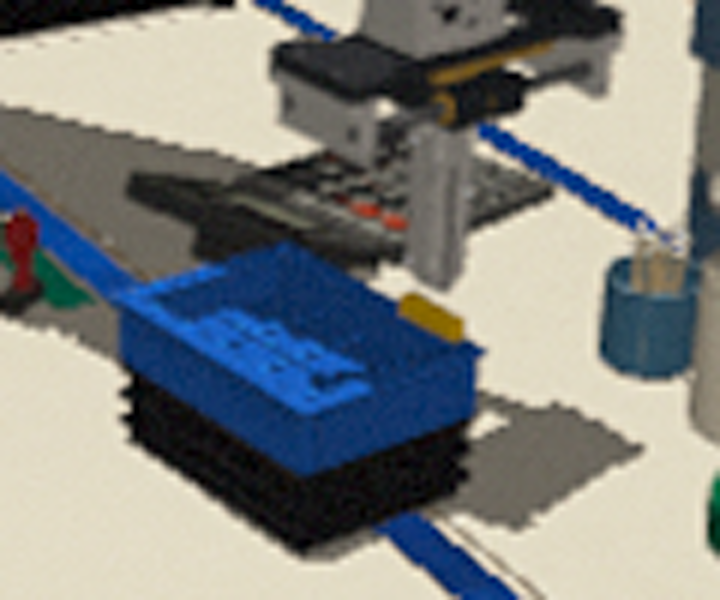

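```bash
python3 - <<'E'
from h import *
a=camera("top");cv2.imwrite("pics/t3.png",cv2.resize(a[120:280,60:270],(788,600),interpolation=cv2.INTER_CUBIC)[:,:,::-1])
print("side tip",cast("side",[302.5,178],.0724),cast("side",[302.5,178],.107))
c=camera_info("side");R=np.array(c["R"]);print("cam",-R.T@c["t"])
c=camera_info("top");R=np.array(c["R"])
xv=np.array([-.133,.991,0])
for z in (.17,.25):
  for s in(-.0885,0,.0885):
    p=np.array([.5025,.221,z])+xv*s;q=c["K"]@(R@p+c["t"]);u=q[:2]/q[2];print(z,s,u,(u-[60,120])*3.75)
E
```

```text
side tip [[0.43863388 0.26550103 0.0724    ]] [[0.49826065 0.22378831 0.107     ]]
cam [ 1.53363849 -0.50052447  0.70780524]
0.17 -0.0885 [210.81946174 188.66382171] [565.57298151 257.4893314 ]
0.17 0 [169.91059102 193.57765184] [412.16471631 275.91619441]
0.17 0.0885 [128.76215888 198.52025726] [257.85809581 294.45096471]
0.25 -0.0885 [206.3677439  183.50088326] [548.87903962 238.12831222]
0.25 0 [161.03734885 188.92738542] [378.89005818 258.47769534]
0.25 0.0885 [115.41280982 194.38909957] [207.79803683 278.95912337]
```

View pics/t3.png

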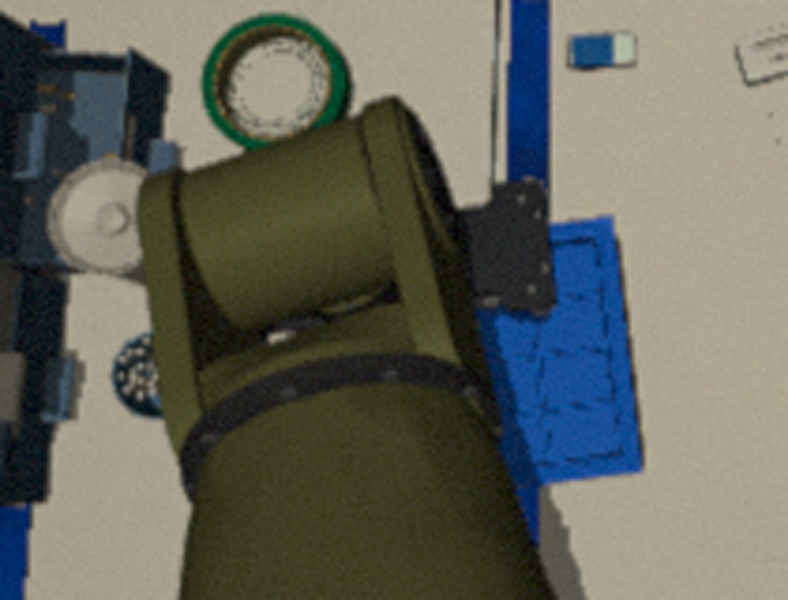

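The top view puts the gripper body's end at (553,245) against a predicted (549,238), so the horizontal position is right. In the side view the fingertips end at pixel (302.5,178), about 10 px above the reported TCP. That puts the real tips at z≈0.107, just over the grip top, so the reported z reads about 34 mm low. I'll reopen, lower by the seen amount, and watch the force.

Request:
send_rows:
  series: "0 0 0 0 0 0 0.2;0 0 0 0 0 0 0.2;0 0 0 0 0 0 0.2;0 0 0 0 0 0 0.2;0 0 0 0 0 0 0.2;0 0 0 0 0 0 0.2;0 0 0 0 0.5 0 0.2;0 0 0 0 1 0 0.2;0 0 0 0 1.5 0 0.2;0 0 0 0 1.5 0 0.2"

```text
time_s: 4.52
ee_pos: [0.5018, 0.2208, 0.056]
eef_rot: [-1.569, 0.0, 1.704]
force: [-0.5, -0.3, -0.9]
grip_width: 0.0563
```

Request:
send_rows:
  series: "0 0 0 0 0.3 0 0.2;0 0 0 0 0.6 0 0.2;0 0 0 0 0.9 0 0.2;0 0 0 0 1.2 0 0.2;0 0 0 0 1.3 0 0.2;0 0 0 0 1.3 0 0.2;0 0 0 0 1.3 0 0.2;0 0 0 0 1.3 0 0.2;0 0 0 0 1.3 0 0.2;0 0 0 0 1.3 0 0.2"

```text
time_s: 5.35
ee_pos: [0.5026, 0.221, 0.0446]
eef_rot: [-1.571, -0.0, 1.704]
force: [-0.8, -0.1, 0.3]
grip_width: 0.0565
```

```bash
python3 - <<'E'
from h import *
b=camera("side")
cv2.imwrite("pics/c4.png",cv2.resize(b[130:230,230:350],(720,600),interpolation=cv2.INTER_CUBIC)[:,:,::-1])
o=get_obs();print(o["grip_width"],o["ee_pos"],o["force"])
E
```

```text
0.05645439099432063 [0.50255069 0.22100543 0.04457561] [-0.02315908  0.74402119  0.02753863]
```

View pics/c4.png

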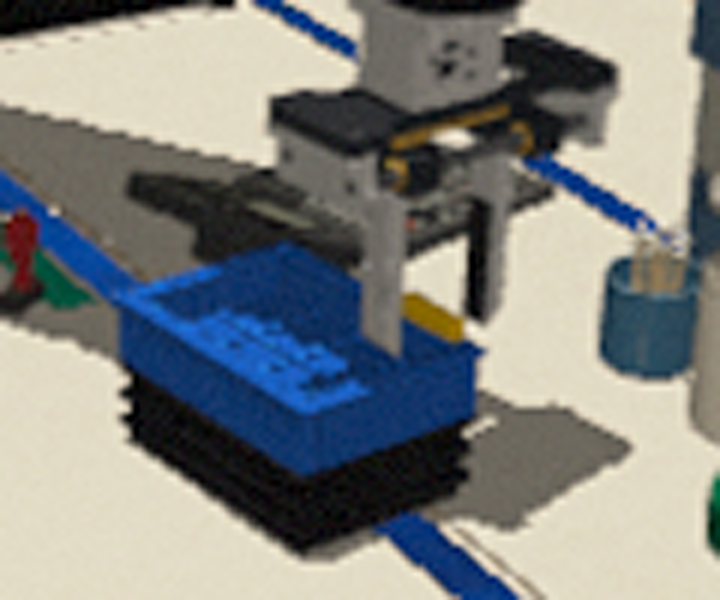

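One finger is now inside the well (tip at about (385,355) in the crop) and the other is outside, at (480,320), with no contact force. I'll lower 6 mm more and close.

Request:
send_rows:
  series: "0 0 0 0 0.3 0 0.2;0 0 0 0 0.6 0 0.2;0 0 0 0 0.6 0 0.2;0 0 0 0 0.6 0 -1;0 0 0 0 0.6 0 -1;0 0 0 0 0.6 0 -1;0 0 0 0 0.6 0 -1;0 0 0 0 0.6 0 -1;0 0 0 0 0.6 0 -1;0 0 0 0 0.6 0 -1"
  newtons: 50

```text
time_s: 6.23
ee_pos: [0.5025, 0.221, 0.0385]
eef_rot: [-1.571, -0.0, 1.704]
force: [0.2, -0.1, 0.2]
grip_width: 0.0132
```

Request:
send_rows:
  series: "0 0 0 0 0 0 -1;0 0 0 0 0 0 -1;0 0 0 0 0 0 -1;0 0 0 0 0 0 -1;0 0 0 0 0 0 -1;0 0 0 0 0 0 -1;0 0 0 0 0 0 -1;0 0 0 0 0 0 -1;0 0 0 0 0 0 -1;0 0 0 0 0 0 -1"

```text
time_s: 7.07
ee_pos: [0.5025, 0.2209, 0.0385]
eef_rot: [-1.571, 0.0, 1.704]
force: [0.4, -2.8, 1.0]
grip_width: 0.0096
```

Gripped: the width of 9.6 mm is the wall thickness. Now the peel, about the lower end edge. First half, slowly.

Request:
send_rows:
  series: "-0.1 0 0 0 -0.11 0 -1;-0.2 0 0 0 -0.22 0 -1;-0.3 0 0 0 -0.33 0 -1;-0.4 0 0 0 -0.44 0 -1;-0.5 0 0 0 -0.55 0 -1;-0.6 0 0 0 -0.66 0.02 -1;-0.7 0 0 0 -0.77 0.04 -1;-0.8 0 0 0 -0.88 0.06 -1;-0.8 0 0 0 -0.88 0.06 -1;-0.8 0 0 0 -0.88 0.06 -1"

```text
time_s: 7.9
ee_pos: [0.5022, 0.2211, 0.0477]
eef_rot: [-1.642, -0.0, 1.704]
force: [5.3, 1.5, 0.5]
grip_width: 0.0096
```

Request:
send_rows:
  series: "-0.1 0 0 0 -0.11 -0.03 -1;-0.2 0 0 0 -0.22 -0.06 -1;-0.3 0 0 0 -0.33 -0.08 -1;-0.4 0 0 0 -0.44 -0.1 -1;-0.5 0 0 0 -0.55 -0.11 -1;-0.6 0 0 0 -0.66 -0.12 -1;-0.7 0 0 0 -0.77 -0.13 -1;-0.8 0 0 0 -0.88 -0.13 -1;-0.9 0 0 0 -0.99 -0.13 -1;-1 0 0 0 -1.1 -0.13 -1"

```text
time_s: 8.73
ee_pos: [0.502, 0.2208, 0.0582]
eef_rot: [-1.728, 0.0, 1.704]
force: [-0.8, -0.8, -3.6]
grip_width: 0.0098
```

Request:
send_rows:
  series: "0 0 0 0 0 0 -1;0 0 0 0 0 0 -1;0 0 0 0 0 0 -1;0 0 0 0 0 0 -1;0 0 0 0 0 0 -1;0 0 0 0 0 0 -1;0 0 0 0 0 0 -1;0 0 0 0 0 0 -1;0 0 0 0 0 0 -1;0 0 0 0 0 0 -1"

```text
time_s: 9.57
ee_pos: [0.5022, 0.2209, 0.0582]
eef_rot: [-1.727, 0.0, 1.704]
force: [-3.6, -2.0, -4.0]
grip_width: 0.0097
```

```bash
python3 - <<'E'
from h import *
b=camera("side")
cv2.imwrite("pics/c5.png",cv2.resize(b[130:230,230:350],(720,600),interpolation=cv2.INTER_CUBIC)[:,:,::-1])
o=get_obs();print(o["grip_width"],o["ee_pos"],o["force"],o["moment"])
E
```

```text
0.009501778336137684 [0.50223432 0.22093819 0.0581834 ] [-4.05469274 -3.1257433  -3.47181914] [-0.30824624  0.79817282 -0.0009587 ]
```

View pics/c5.png

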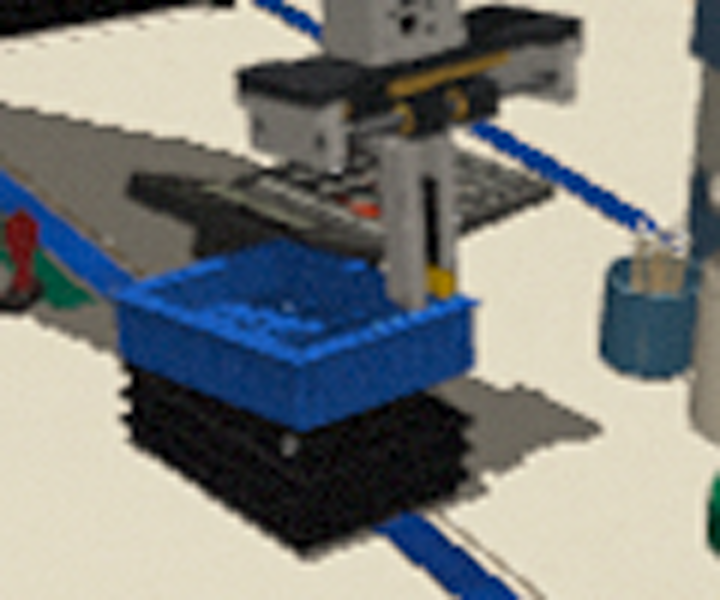

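The near (+x) corner has risen about 7.5 px, roughly 25 mm, while the left end, including the heel at (125,365), still sits on the stack. That is the peel condition. Next, a straight lift with the tilt kept.

Request:
send_rows:
  series: "0 0 0 0 -0.2 -0.03 -1;0 0 0 0 -0.4 -0.06 -1;0 0 0 0 -0.6 -0.09 -1;0 0 0 0 -0.9 -0.14 -1;0 0 0 0 -1.2 -0.19 -1;0 0 0 0 -1.6 -0.25 -1;0 0 0 0 -2 -0.31 -1;0 0 0 0 -2.4 -0.38 -1;0 0 0 0 -2.8 -0.44 -1;0 0 0 0 -3.2 -0.5 -1"

```text
time_s: 10.45
ee_pos: [0.5024, 0.221, 0.0912]
eef_rot: [-1.728, -0.0, 1.704]
force: [-0.5, -0.0, -0.9]
grip_width: 0.0094
```

Request:
send_rows:
  series: "0 0 0 0 -0.5 -0.08 -1;0 0 0 0 -1.2 -0.19 -1;0 0 0 0 -2 -0.31 -1;0 0 0 0 -3 -0.47 -1;0 0 0 0 -4 -0.63 -1;0 0 0 0 -5 -0.8 -1;0 0 0 0 -6 -0.95 -1;0 0 0 0 -7 -1.1 -1;0 0 0 0 -7.5 -1.2 -1;0 0 0 0 -7.5 -1.2 -1"

```text
time_s: 11.28
ee_pos: [0.503, 0.2212, 0.1681]
eef_rot: [-1.73, -0.0, 1.704]
force: [-0.1, -0.1, -0.8]
grip_width: 0.0097
```

Request:
send_rows:
  series: "0.2 0 0 0 0 0 -1;0.4 0 0 0 0 0 -1;0.6 0 0 0 0 0 -1;0.8 0 0 0 0 0 -1;1 0 0 0 0 0 -1;1.2 0 0 0 0 0 -1;1.4 0 0 0 0 0 -1;1.6 0 0 0 0 0 -1;1.8 0 0 0 0 0 -1;1.8 0 0 0 0 0 -1"

```text
time_s: 12.12
ee_pos: [0.5027, 0.221, 0.1665]
eef_rot: [-1.569, 0.0, 1.704]
force: [-0.8, 0.4, -1.6]
grip_width: 0.0094
```

```bash
python3 - <<'E'
from h import *
b=camera("side");a=camera("top")
cv2.imwrite("pics/c6.png",np.hstack([cv2.resize(b[90:230,230:350],(514,600),interpolation=cv2.INTER_CUBIC),cv2.resize(a[120:370,100:219],(286,600))])[:,:,::-1])
o=get_obs();print(o["grip_width"],o["ee_pos"],o["eef_rot"],o["force"],o["moment"],o["qpos"])
E
```

```text
0.009752799674795733 [0.50252696 0.22096664 0.1664869 ] [-1.57062359e+00  7.55283605e-05  1.70370598e+00] [ 0.21544088  1.10091224 -1.27223908] [ 0.10653729 -0.03327855 -0.03431997] [ 3.47564845e-01  2.98494366e-01  1.52508593e+00 -3.82135721e-05
  1.31819721e+00 -1.35613158e+00]
```

View pics/c6.png

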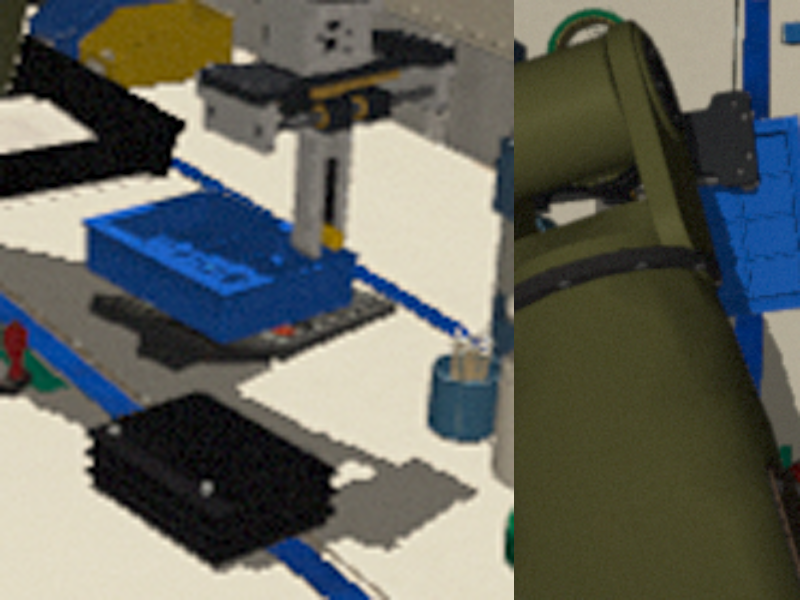

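The tray is off, level and in the grip at (220,265). The stack stands where it was. It has risen 12.8 cm, which puts the underside at about 0.176 m. I'll carry it over the pan with yaw kept, going up 2.4 cm more.

Request:
send_rows:
  series: "0 0 0 -0.3 -0.3 0.05 -1;0 0 0 -1 -0.7 0.18 -1;0 0 0 -2.2 -1.2 0.4 -1;0 0 0 -3.8 -1.7 0.7 -1;0 0 0 -5.6 -2.1 1 -1;0 0 0 -7.6 -2.4 1.4 -1;0 0 0 -9.6 -2.4 1.7 -1;0 0 0 -11.6 -2.4 2.1 -1;0 0 0 -13.6 -2.4 2.4 -1;0 0 0 -15.6 -2.4 2.8 -1"

```text
time_s: 13.05
ee_pos: [0.4951, 0.0608, 0.1914]
eef_rot: [-1.572, 0.0, 1.703]
force: [-0.3, -0.1, -1.7]
grip_width: 0.0096
```

Request:
send_rows:
  series: "0 0 0 -2 0 0.36 -1;0 0 0 -4 0 0.7 -1;0 0 0 -6 0 1.1 -1;0 0 0 -8 0 1.4 -1;0 0 0 -10 0 1.8 -1;0 0 0 -12 0 2.1 -1;0 0 0 -14 0 2.5 -1;0 0 0 -16 0 2.8 -1;0 0 0 -18 0 3.2 -1;0 0 0 -19.5 0 3.5 -1"

```text
time_s: 13.88
ee_pos: [0.4858, -0.1375, 0.1914]
eef_rot: [-1.571, 0.001, 1.703]
force: [-0.3, -0.1, -1.0]
grip_width: 0.0097
```

Request:
send_rows:
  series: "0 0 0 -1.5 0 0.25 -1;0 0 0 -2.8 0 0.5 -1;0 0 0 -3.9 0 0.7 -1;0 0 0 -4.7 0 0.85 -1;0 0 0 -5.2 0 0.92 -1;0 0 0 -5.5 0 0.95 -1;0 0 0 -5.5 0 0.95 -1;0 0 0 -5.5 0 0.95 -1;0 0 0 -5.5 0 0.95 -1;0 0 0 -5.5 0 0.95 -1"

```text
time_s: 14.72
ee_pos: [0.4845, -0.1906, 0.1907]
eef_rot: [-1.571, -0.0, 1.704]
force: [-0.3, -1.0, -1.4]
grip_width: 0.0096
```

```bash
python3 - <<'E'
from h import *
b=camera("side");a=camera("top")
cv2.imwrite("pics/c7.png",np.hstack([cv2.resize(b[100:300,60:330],(540,400),interpolation=cv2.INTER_CUBIC),cv2.resize(a[110:300,300:430],(260,400))])[:,:,::-1])
o=get_obs();print(o["grip_width"],o["ee_pos"],o["eef_rot"],o["force"],o["qpos"])
a0=cv2.imread("pics/top0.png")[:,:,::-1];d=np.abs(a.astype(int)-a0).sum(2)
for n,(x0,y0,x1,y1) in dict(eraser=(205,122,235,144),gauge=(250,122,285,146),tape=(108,118,160,168)).items(): print(n,"diff",d[y0:y1,x0:x1].mean().round(1))
c=blob(a,(100,150,105),(125,255,255),(290,120,470,330));print(rect("top",c,.24),cv2.contourArea(c))
E
```

```text
0.009395064991674655 [ 0.48449082 -0.1907202   0.19067004] [-1.57078789e+00 -4.77437246e-05  1.70425733e+00] [-0.17846962 -0.21438202 -0.49455995] [-4.45392959e-01  2.16604135e-01  1.57094619e+00  3.61954855e-05
  1.35407551e+00 -2.14965807e+00]
eraser diff 105.0
gauge diff 114.6
tape diff 95.1
((446.604248046875, -300.58892822265625), (36.30316925048828, 10.517478942871094), 7.213550567626953) 74.5
```

View pics/c7.png

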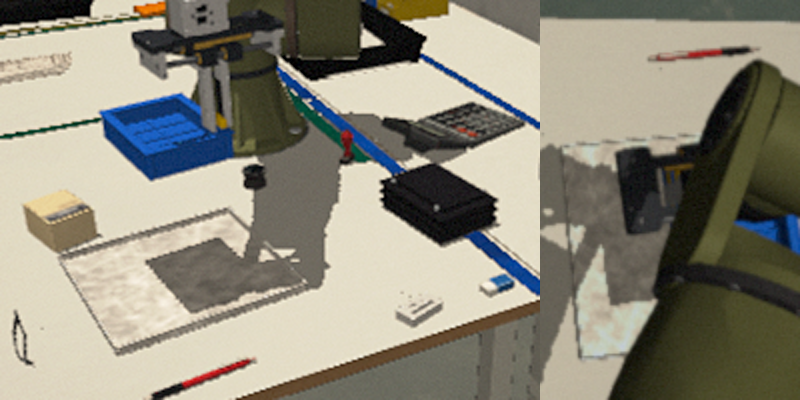

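```bash
python3 - <<'E'
from h import *
A={"top":camera("top"),"side":camera("side")};A0={n:cv2.imread(f"pics/{n}0.png")[:,:,::-1].copy() for n in A}
for nm,n,(x0,y0,x1,y1) in(("eraser","top",(205,122,235,144)),("gauge","top",(250,122,285,146)),("tape","top",(108,118,160,168)),("gauge","side",(255,242,285,266)),("eraser","side",(296,234,320,250)),("tape","side",(344,200,386,230)),("stack base","side",(246,200,314,224))):
    g0,g=(cv2.cvtColor(I[n],cv2.COLOR_RGB2GRAY)[y0-8:y1+8,x0-8:x1+8] for I in(A0,A))
    r=cv2.matchTemplate(g,g0[8:-8,8:-8],cv2.TM_CCOEFF_NORMED);_,v,_,p=cv2.minMaxLoc(r);print(nm,n,"shift px",p[0]-8,p[1]-8,"score",round(v,2))
c=camera_info("side");Rz=cv2.Rodrigues(np.array([0,0,.134]))[0]
for x,y in((-80,-58),(80,-58),(80,58)):
  for z in(0,40):
    p=Rz@np.array([x,y,z])/1000+[.446,-.25,.2];q=c["K"]@(c["R"]@p+c["t"]);print((x,y,z),((q[:2]/q[2]-[60,100])*2).round())
E
```

```text
eraser top shift px 0 0 score 1.0
gauge top shift px 0 0 score 0.99
tape top shift px 0 0 score 1.0
gauge side shift px 0 0 score 1.0
eraser side shift px 0 0 score 1.0
tape side shift px 0 0 score 1.0
stack base side shift px 0 0 score 0.99
(-80, -58, 0) [104. 138.]
(-80, -58, 40) [100. 111.]
(80, -58, 0) [150. 183.]
(80, -58, 40) [146. 153.]
(80, 58, 0) [235. 159.]
(80, 58, 40) [233. 131.]
```

The predicted tray corners (pose 0.446, −0.250, underside at 0.20 m) match the side view to about 2–3 px, and none of the bystanders has shifted. Handing in.

```bash
python3 -c "
from station import *
o=get_obs();print(o['time_s'],o['grip_width'],abs(o['joint_vel']).max());print(hand_in())"
```

```text
14.9167 0.009373178662622078 0.002616549504543992
the job is handed in; nothing more can be done
None
```

I peeled the blue tray off by its yellow corner grip, carried it over the pan, and handed in at 14.9 s with it still held. No verdict was reported.

- **Peel:** I turned the tray about 0.157 rad about its lower end edge. The side view then showed the +x end about 25 mm up with the opposite corner still on the stack. After that I lifted it clear, levelled it, and carried it over.
- **Final pose:** The tray is centred at about (0.446, −0.250), which is the pan centre I measured, with its underside at about 0.20 m. It is level and still (joint speeds below 0.003 rad/s), gripped at 50 N with a 9.4 mm opening. Its expected corners match the side view to 2–3 px of the enlarged picture.
- **Surroundings:** The stack, eraser, gauge block and tape roll show no shift in pixels. The stack was checked in the side view only.

**Two checks disagreed:**
- **Reported height:** The first grasp closed on nothing. The cameras put the real fingertips about 34 mm above the reported TCP height, so I went deeper using the pictures, and the second grasp held. All heights above come from the cameras and the distance moved.
- **Picture comparison:** A first plain comparison of the top pictures gave large differences, which I did not track down. Template matching afterwards showed zero shift.

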